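# Unbolt and open the chain guard

## Task

The chain of the drive unit is to be inspected. Lift the handle of the barrel bolt out of its notch, draw the bolt fully to the left and let the handle down into the other notch; then take the guard lid by its grip, swing it fully open and leave it standing. Leave the loose things around where they are.

Things in the scene. Friction and masses are not known exactly. Their poses are not given: they have to be found in the camera images.
- unit: grey chain-drive unit fixed on two square tubes on the bench: a box 180 mm deep (its x; the right half 145), 440 mm wide (its y), 85 mm high. Origin under the box, 60 mm above the bench, 90 mm behind the front face; the box runs from y -205 to +235 mm. x points away from the robot at yaw 0, y to the left, z up. The guard lid covers the right half (y below 0); the barrel bolt lies on the left half.
- crossbar (a point): centre of a fixed square tube 40 x 40 mm along the unit's y, 180 mm long, underside 239 mm above the bench; a post of the same tube carries its left end. It hangs over the bolt and leaves no room for a gripper held upright over the bolt's knob: come from the front with the tool leaning 25 to 40 degrees, fingers pointing down and away from the robot, one at each side (in y) of the knob.
- bolt_axis (a point): fixed point on the axis of the barrel bolt, where the handle stands when the bolt is home: x -56, y 65, z 99 mm in the unit's frame. The bolt is a steel rod of 12 mm along the unit's y; its right end overlaps the lid by 25 mm and keeps it shut. The handle swings up about this axis.
- bolt_knob (a point): centre of a steel ball, 22 mm across, at the end of the bolt's handle: a 10 mm rod pointing to the unit's front (-x), ball 66 mm from the bolt's axis, level with it when down. A fixed rail 22 to 30 mm in front of the axis, its top 5 mm above the axis, has two notches 15 mm wide, 50 mm apart along y. The handle starts in the right one; the left one takes it when the bolt is fully drawn.
- bolt (a joint): slide of the bolt in m: 0 to 0.002 at the start (home, over the lid), 0.050 fully drawn to the unit's left (+y), at its stop, with the handle in line with the left notch. Below about 0.025 it holds the lid shut. Takes about 2 N and stays where it is left.
- bolt_handle (a joint): angle of the bolt's handle in rad: 0 lying down in a notch, level, pointing to the front; grows as the knob is lifted (turning about the unit's +y), 1.2 at most. Above 0.48 (knob 31 mm up) it is clear of the rail. Let go, it falls back by its own weight.
- lid_knob (a point): centre of the black grip, a lying cylinder 28 mm long (along the unit's y) and 22 mm thick, on a 12 mm stem sticking out of the middle of the lid's front edge towards the robot: 45 mm in front of the edge, 148 mm above the bench when shut. The lid is an aluminium plate 123 x 198 x 6 mm.
- lid_hinge (a point): point on the lid's hinge axis, at the back, parallel to the unit's y: x 35, y -100, z 85 mm in the unit's frame. The lid's grip moves on a circle of 168 mm about it, in the unit's xz plane.
- lid (a joint): angle of the lid in rad: 0 shut, growing as its front edge is lifted, 1.25 fully open against its stop. A stiff hinge: about 3 to 5 N at its grip; it stays at any angle.
- tin_mid (a point): squat round tin, 60 mm across, 65 mm high, standing on top of the drive unit behind the bolt; point at its centre
- spray_mid (a point): tall round can, 54 mm across, 160 mm high, standing left of the drive unit; point at its centre
- jar_mid (a point): round clear jar, 60 mm across, 80 mm high, standing left of the drive unit, near its front; point at its centre
- wrench_grip (a point): steel wrench, 180 mm long, lying on the bench in front of the drive unit; point on its handle
- bearing_mid (a point): steel ring 60 mm across, 16 mm high, lying in front of the drive unit; point at its centre
- offcut_mid (a point): square steel tube offcut 130 x 40 x 40 mm, lying right of the drive unit; point at its centre

How it is judged:
By the outcome, as a careful person would: the job done as asked, in the order asked, and still so for the second after the job is handed in, with the robot touching nothing.
It also fails if it takes over 48 s, if anything falls off the work surface, if the arm or the gripper's body presses on something with over 40 N, if the wrist force passes 120 N, or if a joint passes its speed limit or range.

## Robot

A 7-joint arm with a two-finger parallel gripper is mounted at the origin on the work surface. World frame = base frame: x ahead of the robot, y to its left, z up, the work surface at z = 0. Lengths are in m, angles in rad, forces in N, time in s.
With the tool pointing down it reaches from about 0.35 to 0.9 m from the base axis. Payload 8.1 kg.
Tool frame: the origin (TCP) lies midway between the tips of the shut fingers; the grasp point (between the pads) lies 19 mm behind it; z points along the fingers, y is the direction in which the jaws open and shut (so a half turn about z gives the same grasp; the last joint's range is limited). The gripper opens to 92 mm and grips with 3 to 60 N. Pads are 19 mm wide; open, the fingers measure 130 mm over their backs; the gripper's body (75 mm by 190 mm) begins 47 mm behind the grasp point.
Start: joints at [1.047, 0.434, 0.025, 1.573, -0.012, 1.134, -0.075], TCP at [0.255, -0.571, 0.227] pointing down, gripper open.
Joint ranges: [-2.62, 2.62], [-0.44, 2.09], [-1.27, 1.32], [0.08, 2.57], [-1.32, 4.46], [0.12, 2], [-2.74, 2.74]. Speed limits (rad/s): [2.22, 2.22, 3.01, 3.01, 3.14, 3.14, 3.14].

## Interface

Orientations are given as a rotation vector (axis times angle).
In Python, from cell import arm gives the robot as it stands. The module is installed in compiled form; this text tells all that it offers.
- The arm moves only by the tool jog_arm, never from a script. Its argument "increments" is a list of rows, each an object with "slide": the shift along the tool's x, y, z in mm, a list of three; "roll": the turn about the tool's z in rad; "gripper": the opening, from 0 (shut) to 1 (fully open). In form: [{"slide": [x, y, z], "roll": roll, "gripper": gripper}, ...]. A call has exactly 10 rows; each row is the pose to reach, as a shift and turn from the pose commanded when the call began, along the tool's axes at that moment; what a row does not reach only later rows make up. A row lasts 1/12 s, in which the tool goes at most 41.7 mm and 7.16 degrees, less where a joint would pass 70% of its speed; a pose out of reach is approached as far as the arm can. A call with a gripper value outside its range is refused whole. The fingers move at their own pace and stop on an object; "newtons" is the grip in N (left out, the last holds). Time passes only in rows, so rows that repeat a pose let the fingers close, or fill a call up. It gives the time, the measured TCP pose, the force and the opening at its end, in the units of the state.
- arm.observe(): the state, without advancing time (a new reading comes with each control period).
- arm.get_image(name): name is "scene" or "side" or "wrist"; returns a dict with "frame" (400x640x3 uint8, blue, green, red), "depth" (400x640 float32, m along the optical axis (not along the pixel's ray), 0 where there is no reading), "intrinsics" (3x3 intrinsics, pixels), "R" (3x3) and "t" (3): a world point X has camera coordinates R X + t; the wrist camera has in their place "hand_eye" (4x4, takes a point from camera to tool coordinates, whose origin is the TCP and whose axes are the flange's). Camera axes: x right, y down, z forward; pixel columns grow to the right and rows downward; lengths in m; the calibration is good to about 2 mm. A picture is of the moment at which its call begins: read the wrist's pose just before it.
- arm.sign_off(): hands the job in, once; it reports no verdict.
The state is a dict: "clock": time; "joints": joint angles; "dq": joint speeds; "joint_efforts": joint torques, N m; "position": TCP position; "ee_rot": TCP orientation; "force": force on the tool from outside, world axes, zero at the start; "ft_torque": the same for the moment, N m; "width": opening from 0.0 (shut) to 1.0 (fully open).
Only numpy, scipy, OpenCV 4.12 (cv2) and the standard library are available. Lean on these libraries where they do the work, as an engineer would, in place of code of your own. Each camera call takes 0.05 s, during which the arm holds its last target.

## Working session

There is one attempt and no reset: what is moved stays moved. The work goes in short steps, Python scripts to look and compute and a tool call to move; the robot and the scene stay as the last step left them, time stands still between calls to the robot, and variables do not carry over. Pictures are saved under pics/ and viewed, and the job is handed in when it is done.

Besides the shell and the picture viewer there is one more tool, called after "Request:" as name(argument=value, ...), one argument or row to a line, values as JSON. jog_arm: Moves the arm, as the interface text tells. Its arguments: {"type":"object","properties":{"increments":{"type":"array"},"newtons":{"type":"number"}},"required":["increments"]}

```bash
mkdir -p pics
cat > h.py <<'E'
import numpy as np, cv2
from cell import arm
from scipy.spatial.transform import Rotation as R
def grab(n,f):
    s=arm.observe(); d=arm.get_image(n); cv2.imwrite('pics/'+f,d['frame'])
    np.savez('pics/'+f[:-4]+'.npz',**{k:v for k,v in d.items()},pos=s['position'],rot=s['ee_rot'])
    return d
def ld(f): return np.load('pics/'+f+'.npz')
def toworld(d,u,v,z=None):
    K=d['intrinsics']; 
    if z is None: z=d['depth'][int(v),int(u)]
    c=np.linalg.inv(K)@np.array([u,v,1.])*z
    if 'R' in d: return d['R'].T@(c-d['t'])
    p=(d['hand_eye']@np.r_[c,1])[:3]
    return R.from_rotvec(d['rot']).apply(p)+d['pos']
E
python3 - <<'E'
from h import *
s=arm.observe(); print(s)
for n in('scene','side','wrist'): 
    d=grab(n,n+'0.png'); print(n,d['intrinsics'].tolist(),[d[k].round(3).tolist() for k in('R','t','hand_eye') if k in d])
E
```

```text
{'clock': 0.0, 'joints': array([ 1.04739466,  0.43517601,  0.02493943,  1.57409174, -0.01158381,
        1.13397134, -0.07511071]), 'dq': array([-0.00052787, -0.00132678, -0.00013482,  0.00120393, -0.00029931,
        0.00046688,  0.00082218]), 'joint_efforts': array([ 6.02489454e-04, -6.67843151e+01,  9.85906497e-01, -3.14461613e+01,
       -6.03019260e-02,  4.30838345e-02,  1.17290519e-04]), 'position': array([ 0.2550655 , -0.57003817,  0.22597583]), 'ee_rot': array([-3.07092362e+00, -6.55761830e-01,  7.00376027e-04]), 'force': array([ 0.79186419, -0.20209204,  0.00779515]), 'ft_torque': array([0.02063433, 0.01941135, 0.03744698]), 'width': 0.9981771799122848}
scene [[378.6289263433012, 0.0, 323.5887136161662], [0.0, 378.6289263433012, 199.17577782343963], [0.0, 0.0, 1.0]] [[[0.196, 0.981, -0.012], [0.678, -0.144, -0.721], [-0.709, 0.133, -0.693]], [-0.194, -0.31, 1.453]]
side [[417.0972995284002, 0.0, 325.4805587884433], [0.0, 417.0972995284002, 199.64906338320577], [0.0, 0.0, 1.0]] [[[-0.361, -0.933, -0.008], [-0.666, 0.264, -0.698], [0.653, -0.246, -0.716]], [0.261, 0.506, 0.737]]
wrist [[297.05209358737994, 0.0, 323.5323451046495], [0.0, 297.05209358737994, 199.09664879331402], [0.0, 0.0, 1.0]] [[[0.0, -0.952, -0.307, 0.083], [1.0, 0.0, -0.0, 0.001], [0.0, -0.307, 0.952, -0.158], [0.0, 0.0, 0.0, 1.0]]]
```

View pics/scene0.png

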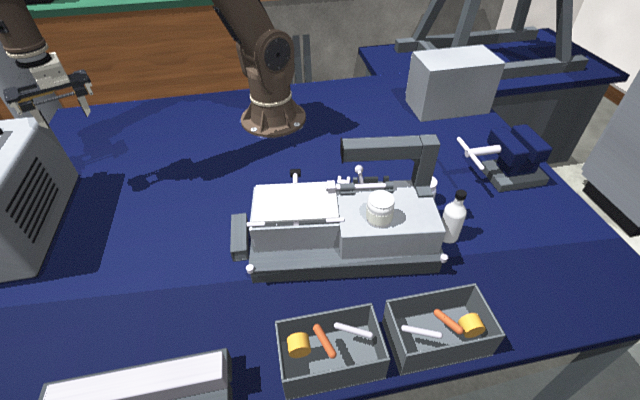

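View pics/side0.png

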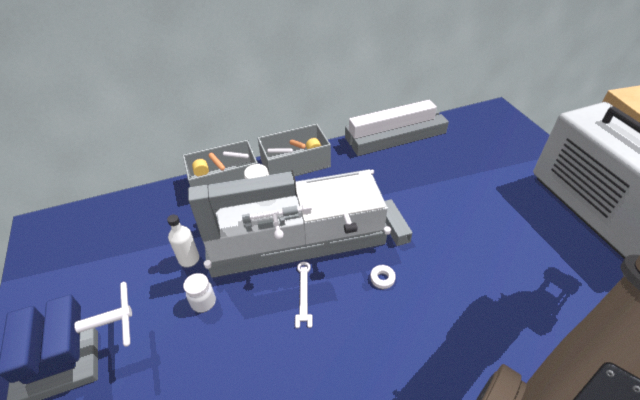

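View pics/wrist0.png

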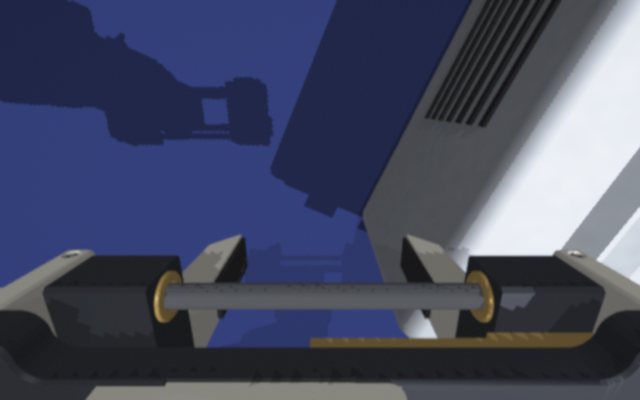

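The three views show the unit, yawed a little. In the side view the bolt knob is at about (278,233), the lid grip at (350,222) and the crossbar at about (245,190). The moves offer only roll, with no tilt, so I'll measure how the crossbar sits relative to the knob.

Run:
```python
from h import *
for n in('scene0','side0'):
    d=ld(n); f=d['frame']
    x0,y0,x1,y1=(230,120,450,285) if n=='scene0' else (180,160,400,310)
    c=cv2.resize(f[y0:y1,x0:x1],None,fx=3.6,fy=3.6,interpolation=cv2.INTER_CUBIC); cv2.imwrite('pics/%s_z.png'%n,c)
d=ld('side0')
for p in [(278,233),(350,222),(349,229),(345,216),(215,190),(290,185),(235,205),(292,200),(260,190),(304,290),(383,277),(200,290),(183,245)]: print('side',p,toworld(d,*p).round(4))
d=ld('scene0')
for p in [(360,169),(296,178),(345,142),(430,140),(342,157),(380,205),(338,205),(255,190),(325,190)]: print('scene',p,toworld(d,*p).round(4))
```

```text
side (278, 233) [0.5428 0.1817 0.1698]
side (350, 222) [0.5264 0.0142 0.154 ]
side (349, 229) [0.506  0.0256 0.1563]
side (345, 216) [0.5511 0.0161 0.15  ]
side (215, 190) [0.6126 0.2872 0.2778]
side (290, 185) [0.5748 0.1361 0.2726]
side (235, 205) [0.5892 0.2559 0.2433]
side (292, 200) [0.6513 0.1155 0.1461]
side (260, 190) [0.5839 0.1991 0.2722]
side (304, 290) [0.4815 0.1495 0.0091]
side (383, 277) [ 0.4488 -0.0473  0.0026]
side (200, 290) [0.5223 0.3766 0.0812]
side (183, 245) [0.6594 0.3936 0.0876]
scene (360, 169) [0.5575 0.1831 0.1648]
scene (296, 178) [0.5455 0.0189 0.154 ]
scene (345, 142) [0.59   0.1326 0.2785]
scene (430, 140) [0.6257 0.322  0.2802]
scene (342, 157) [0.6153 0.1201 0.2568]
scene (380, 205) [0.7369 0.1757 0.2106]
scene (338, 205) [0.652  0.1042 0.143 ]
scene (255, 190) [ 0.5661 -0.0866  0.1512]
scene (325, 190) [0.6029 0.0825 0.1518]
```

View pics/scene0_z.png

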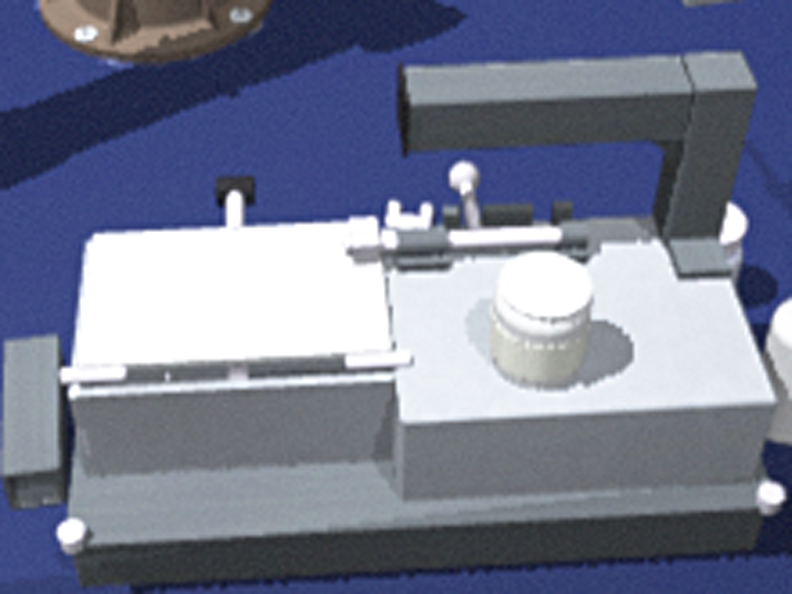

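View pics/side0_z.png

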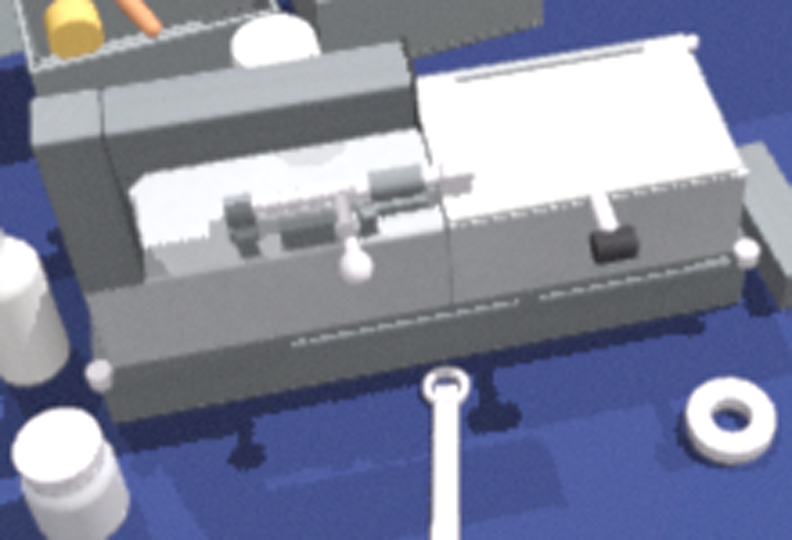

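The zoomed views show the crossbar over the bolt rod, with the knob just forward of it. I'll get the unit pose and the crossbar-to-knob gap from the depth points.

```bash
cat >> h.py <<'E'
def cloud(d):
    z=d['depth']; v,u=np.nonzero(z>0); zz=z[v,u]
    c=(np.linalg.inv(d['intrinsics'])@np.stack([u,v,np.ones_like(u)]).astype(float))*zz
    if 'R' in d: P=(d['R'].T@(c-np.array(d['t'])[:,None])).T
    else:
        p=(d['hand_eye']@np.vstack([c,np.ones(len(u))]))[:3].T
        P=R.from_rotvec(d['rot']).apply(p)+d['pos']
    return P,d['frame'][v,u]
E
python3 - <<'E'
from h import *
for n in('scene0','side0'):
    P,C=cloud(ld(n))
    b=(P[:,0]>.45)&(P[:,0]<.8)&(P[:,1]>-.15)&(P[:,1]<.4)
    P=P[b];C=C[b].astype(int).max(1)
    m=(abs(P[:,2]-.277)<.006); r=cv2.minAreaRect((P[m,:2]*1000).astype(np.float32)); print(n,'bar top',r,P[m,2].mean(),m.sum(),cv2.boxPoints(r).round().tolist())
    m=(abs(P[:,2]-.151)<.004)&(C>200)&(P[:,1]<.1)&(P[:,0]>.55);r=cv2.minAreaRect((P[m,:2]*1000).astype(np.float32)); print(n,'lid',r,m.sum(),cv2.boxPoints(r).round().tolist(),np.median(P[m,2]))
    m=(C<70)&(P[:,2]>.13)&(P[:,2]<.17)&(P[:,0]<.56)&(P[:,1]<.06); print('grip',P[m].mean(0).round(4),P[m].min(0).round(3),P[m].max(0).round(3),m.sum())
    m=(P[:,2]>.158)&(P[:,2]<.175)&(abs(P[:,0]-.552)<.025)&(abs(P[:,1]-.183)<.02); print('knob',P[m].mean(0).round(4),P[m].min(0).round(3),P[m].max(0).round(3),m.sum())
E
```

```text
scene0 bar top ((609.4267578125, 232.15220642089844), (222.5029296875, 43.40525436401367), 81.77051544189453) 0.27767914001723326 1226 [[572.0, 125.0], [615.0, 119.0], [647.0, 339.0], [604.0, 345.0]]
scene0 lid ((627.75732421875, 8.891685485839844), (214.3709259033203, 153.41793823242188), 77.14191436767578) 2986 [[529.0, -79.0], [679.0, -113.0], [726.0, 96.0], [577.0, 130.0]] 0.15018442303840895
grip [0.5224 0.0205 0.154 ] [0.512 0.006 0.144] [0.529 0.033 0.159] 51
knob [0.5594 0.1794 0.1642] [0.546 0.171 0.159] [0.577 0.191 0.169] 60
side0 bar top ((605.896728515625, 231.80618286132812), (222.3968963623047, 44.06492614746094), 82.21004486083984) 0.27821615301738284 1622 [[569.0, 125.0], [613.0, 119.0], [643.0, 339.0], [599.0, 345.0]]
side0 lid ((621.7733154296875, -0.9584808349609375), (207.87451171875, 145.3166961669922), 80.09610748291016) 2778 [[532.0, -91.0], [675.0, -116.0], [711.0, 89.0], [568.0, 114.0]] 0.15091066046779072
grip [0.5077 0.0245 0.15  ] [0.502 0.01  0.143] [0.52  0.034 0.156] 37
knob [0.5511 0.1802 0.1645] [0.537 0.17  0.158] [0.576 0.191 0.172] 93
```

```bash
cat >> h.py <<'E'
def inc(target,yaw):
    s=arm.observe(); r=R.from_rotvec(s['ee_rot'])
    sl=r.inv().apply(np.array(target)-s['position'])*1000
    x=r.as_matrix()[:,0]; cy=np.arctan2(x[1],x[0])
    return sl.round(1), round(float(cy-yaw),3)
E
python3 - <<'E'
from h import *
for t in [(.3,-.45,.38),(.40,-.15,.40),(.485,.19,.38)]: print(inc(t,-.14))
E
```

```text
(array([  90.1,  -91.5, -153.8]), 0.561)
(array([ 303.9, -324.6, -173.5]), 0.561)
(array([ 520.3, -600.2, -153.2]), 0.561)
```

Request:
jog_arm(
  increments=[
    {"slide": [0,0,-40],"roll": 0,"gripper": 1},
    {"slide": [10,-10,-78],"roll": 0,"gripper": 1},
    {"slide": [25,-25,-112],"roll": 0,"gripper": 1},
    {"slide": [45,-48,-140],"roll": 0.1,"gripper": 1},
    {"slide": [70,-75,-155],"roll": 0.2,"gripper": 0.5},
    {"slide": [97,-103,-160],"roll": 0.3,"gripper": 0.2},
    {"slide": [124,-131,-162],"roll": 0.4,"gripper": 0.2},
    {"slide": [151,-159,-164],"roll": 0.5,"gripper": 0.2},
    {"slide": [178,-188,-166],"roll": 0.56,"gripper": 0.2},
    {"slide": [205,-217,-168],"roll": 0.56,"gripper": 0.2},
  ],
)

```text
clock: 0.98
position: [0.3538, -0.2867, 0.3948]
ee_rot: [3.133, -0.225, -0.0]
force: [1.4, 0.1, 0.0]
width: 0.614
```

Run:
```python
from h import *
s=arm.observe();print(s['clock'],s['position'],s['joints'].round(2),s['width'])
for t in [(.40,-.15,.40),(.485,.19,.38)]: print(inc(t,-.14))
```

```text
0.9833 [ 0.35382646 -0.28674691  0.39477106] [ 0.64  0.06 -0.08  1.66  0.    1.42 -1.16] 0.6140390025665883
(array([  26.1, -141.9,   -5.3]), -0.004)
(array([  61.6, -490.6,   14.6]), -0.004)
```

Request:
jog_arm(
  increments=[
    {"slide": [7,-41,0],"roll": 0,"gripper": 0.2},
    {"slide": [14,-81,0],"roll": 0,"gripper": 0.2},
    {"slide": [21,-121,0],"roll": 0,"gripper": 0.2},
    {"slide": [28,-161,0],"roll": 0,"gripper": 0.2},
    {"slide": [35,-201,0],"roll": 0,"gripper": 0.2},
    {"slide": [40,-242,0],"roll": 0,"gripper": 0.2},
    {"slide": [44,-283,0],"roll": 0,"gripper": 0.2},
    {"slide": [48,-324,0],"roll": 0,"gripper": 0.2},
    {"slide": [52,-365,5],"roll": 0,"gripper": 0.2},
    {"slide": [56,-405,10],"roll": 0,"gripper": 0.2},
  ],
)

```text
clock: 1.82
position: [0.4655, 0.1067, 0.3848]
ee_rot: [-3.134, 0.219, -0.001]
force: [1.0, -0.5, -0.0]
width: 0.2
```

Request:
jog_arm(
  increments=[
    {"slide": [2,-40,5],"roll": 0,"gripper": 0.16},
    {"slide": [4,-70,10],"roll": 0,"gripper": 0.16},
    {"slide": [5,-85,10],"roll": 0,"gripper": 0.16},
    {"slide": [5,-85,10],"roll": 0,"gripper": 0.16},
    {"slide": [5,-85,10],"roll": 0,"gripper": 0.16},
    {"slide": [5,-85,10],"roll": 0,"gripper": 0.16},
    {"slide": [5,-85,10],"roll": 0,"gripper": 0.16},
    {"slide": [5,-85,10],"roll": 0,"gripper": 0.16},
    {"slide": [5,-85,10],"roll": 0,"gripper": 0.16},
    {"slide": [5,-85,10],"roll": 0,"gripper": 0.16},
  ],
)

```text
clock: 2.65
position: [0.4823, 0.1874, 0.3749]
ee_rot: [3.134, -0.22, 0.001]
force: [0.7, -0.3, 0.1]
width: 0.162
```

Run:
```python
from h import *
s=arm.observe();print(s['clock'],s['position'],s['joints'].round(2),s['width'],s['ee_rot'])
grab('wrist','wrist1.png');grab('scene','scene1.png')
```

```text
2.65 [0.48229299 0.18744607 0.37492957] [-0.02  0.22 -0.56  1.55  0.12  1.41 -2.3 ] 0.161843888345174 [ 3.13368287e+00 -2.20357448e-01  7.09147353e-04]
```

View pics/wrist1.png

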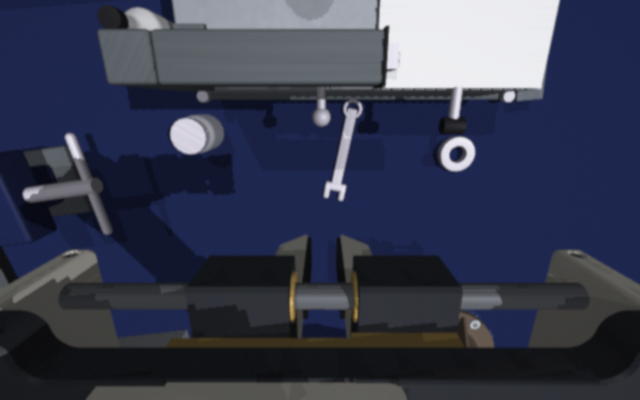

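View pics/scene1.png

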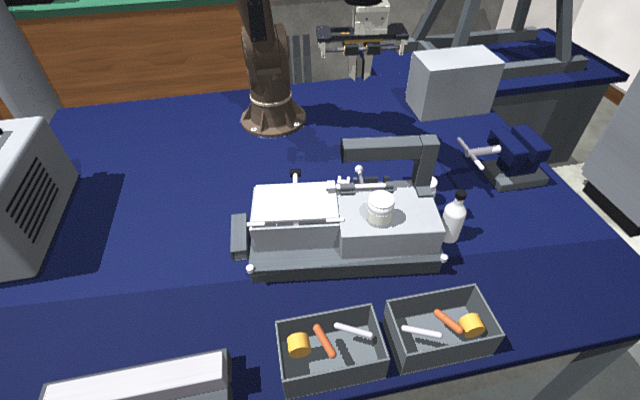

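The wrist view shows the knob at (321,117), the lid grip at (453,126), the crossbar at rows 30–85 and both fingers at about (340,250). I'll measure the knob and the gripper's own parts in tool coordinates.

Run:
```python
from h import *
d=ld('wrist1'); K=d['intrinsics']
P,C=cloud(d)
r=R.from_rotvec(d['rot']); T=r.inv().apply(P-d['pos'])
near=P[:,2]>.34
print('gripper tool pts',near.sum())
for zlo,zhi in [(-.01,.01),(-.02,-.01),(-.04,-.02),(-.06,-.04),(-.08,-.06),(-.1,-.08),(-.13,-.1)]:
    m=near&(T[:,2]>zlo)&(T[:,2]<zhi)
    if m.any(): print(zlo,zhi,m.sum(),'x',np.percentile(T[m,0],[0,2,50,98,100]).round(4),'y',T[m,1].min().round(3),T[m,1].max().round(3))
# ray-plane
def ray(u,v,zp):
    c=np.linalg.inv(K)@np.array([u,v,1.])
    o=r.apply(d['hand_eye'][:3,3])+d['pos']; w=r.apply(d['hand_eye'][:3,:3]@c)
    return o+w*(zp-o[2])/w[2]
print('knob',ray(321,117,.159),'grip',ray(453,126,.148))
m=(abs(P[:,2]-.277)<.008); rc=cv2.minAreaRect((P[m,:2]*1000).astype(np.float32)); print('bar',rc,cv2.boxPoints(rc).round().tolist(),np.median(P[m,2]))
m=(abs(P[:,0]-.55)<.02)&(abs(P[:,1]-.183)<.02)&(P[:,2]>.145)&(P[:,2]<.18);print('knob depth',P[m].mean(0),P[m].min(0),P[m].max(0),m.sum())
c=cv2.resize(d['frame'][70:150,280:480],None,fx=4,fy=4,interpolation=cv2.INTER_CUBIC);cv2.imwrite('pics/w1z.png',c)
```

```text
gripper tool pts 78820
-0.01 0.01 271 x [-0.0102 -0.0086  0.0101  0.0109  0.0112] y -0.019 0.02
-0.02 -0.01 605 x [-0.0092 -0.006   0.0103  0.011   0.0112] y -0.023 0.025
-0.04 -0.02 826 x [-0.0109  0.0006  0.0102  0.011   0.0114] y -0.024 0.025
-0.06 -0.04 429 x [-0.012  -0.0105  0.0004  0.0109  0.0114] y -0.012 0.013
-0.08 -0.06 8997 x [-0.0082 -0.0012  0.0312  0.0364  0.037 ] y -0.086 0.088
-0.1 -0.08 33378 x [0.0066 0.0162 0.0287 0.0364 0.0376] y -0.087 0.088
-0.13 -0.1 34314 x [0.0187 0.0208 0.0251 0.0353 0.0374] y -0.075 0.075
knob [0.54947737 0.18026986 0.159     ] grip [0.5148829  0.01693896 0.148     ]
bar ((607.7254638671875, 231.1834259033203), (222.3716583251953, 42.962432861328125), 81.67658233642578) [[570.0, 124.0], [613.0, 118.0], [645.0, 338.0], [603.0, 344.0]] 0.27963741897828825
knob depth [0.55306795 0.18010464 0.16623875] [0.53883622 0.17020747 0.15855124] [0.56993108 0.19133496 0.17177723] 336
```

View pics/w1z.png

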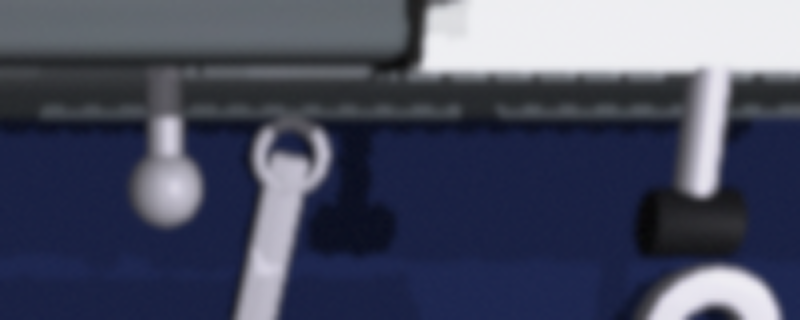

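Knob ≈ (0.5495, 0.180, 0.159). The knob-to-grip distance is 165 mm against 167 expected, and yaw is -0.14. The bar front is about 30 mm behind the knob. An upright gripper can't straddle the knob fully. Nesting the ball against the front edges of the slightly open fingers leaves a few mm free, so I'll lift it that way. First I go down in front of it.

Request:
jog_arm(
  increments=[
    {"slide": [5,0,40],"roll": 0,"gripper": 0.163},
    {"slide": [10,-2,80],"roll": 0,"gripper": 0.163},
    {"slide": [15,-2,118],"roll": 0,"gripper": 0.163},
    {"slide": [20,-2,150],"roll": 0,"gripper": 0.163},
    {"slide": [25,-2,180],"roll": 0,"gripper": 0.163},
    {"slide": [29,-2,205],"roll": 0,"gripper": 0.163},
    {"slide": [29,-2,222],"roll": 0,"gripper": 0.163},
    {"slide": [29,-2,228],"roll": 0,"gripper": 0.163},
    {"slide": [29,-2,228],"roll": 0,"gripper": 0.163},
    {"slide": [29,-2,228],"roll": 0,"gripper": 0.163},
  ],
)

```text
clock: 3.58
position: [0.5114, 0.1864, 0.1474]
ee_rot: [-3.134, 0.218, -0.001]
force: [0.6, 0.5, 0.2]
width: 0.164
```

Run:
```python
from h import *
s=arm.observe();print(s['clock'],s['position'],s['joints'].round(2),s['force'])
d=grab('side','side2.png');w=grab('wrist','wrist2.png')
a=cv2.resize(d['frame'][150:300,180:390],None,fx=2.6,fy=2.6,interpolation=cv2.INTER_CUBIC);cv2.imwrite('pics/s2z.png',a)
```

```text
3.5833 [0.51144889 0.18636209 0.1474155 ] [-0.07  0.44 -0.52  1.84  0.27  0.93 -2.41] [0.61733704 0.46712495 0.18214134]
```

View pics/s2z.png

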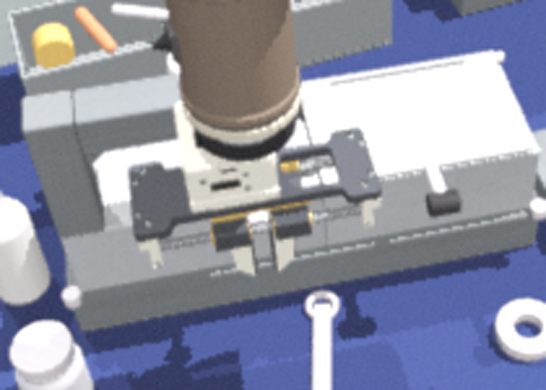

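View pics/wrist2.png

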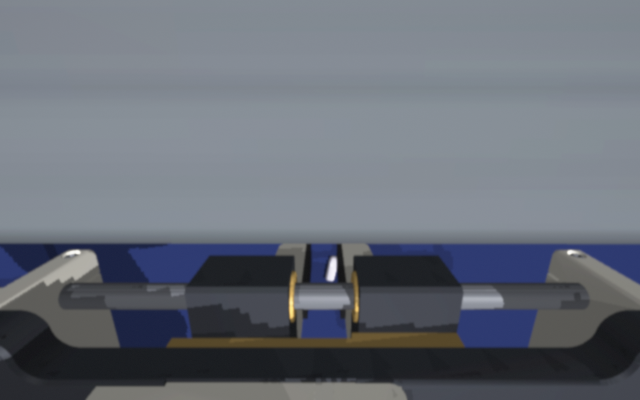

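The wrist view shows the crossbar's front edge at row 240, just clear of the gripper blocks at row 257. The side view shows the fingers in front of the knob. I'll measure the bar's clearance in tool coordinates.

Run:
```python
from h import *
d=ld('wrist2'); P,C=cloud(d); T=R.from_rotvec(d['rot']).inv().apply(P-d['pos'])
m=(abs(P[:,2]-.279)<.006)&(abs(T[:,1])<.05)
print('bar front in tool x', np.percentile(T[m,0],[0,1,5,50]), P[m,2].mean())
for y in(-.09,-.05,0,.05,.09):
    k=(abs(P[:,2]-.279)<.006)&(abs(T[:,1]-y)<.008); 
    if k.any(): print(y,T[k,0].min(),k.sum())
```

```text
Traceback (most recent call last):
IndexError: index -1 is out of bounds for axis 0 with size 0
```

Run:
```python
from h import *
d=ld('wrist2'); K=d['intrinsics'];H=d['hand_eye']; g=cv2.cvtColor(d['frame'],cv2.COLOR_BGR2GRAY).astype(float)
for u in (30,140,325,420,600):
    v=230+np.argmax(-np.diff(g[230:262,u])); c=H[:3,:3]@(np.linalg.inv(K)@[u,v+.5,1.]); o=H[:3,3]
    for zz in (.279,.239):
        zt=d['pos'][2]-zz; p=o+c*(zt-o[2])/c[2]; print(u,v,zz,(p*1000).round(1))
```

```text
30 242 0.279 [  69.8  -29.  -131. ]
30 242 0.239 [ 50.1 -72.6 -91. ]
140 243 0.279 [  69.7  -17.8 -131. ]
140 243 0.239 [ 49.9 -45.1 -91. ]
325 243 0.279 [  69.7    1.  -131. ]
325 243 0.239 [ 49.9   1.2 -91. ]
420 243 0.279 [  69.7   10.7 -131. ]
420 243 0.239 [ 49.9  25.1 -91. ]
600 243 0.279 [  69.7   29.1 -131. ]
600 243 0.239 [ 49.9  70.1 -91. ]
```

Request:
jog_arm(
  increments=[
    {"slide": [8,0,0],"roll": 0,"gripper": 0.163},
    {"slide": [15,0,0],"roll": 0,"gripper": 0.163},
    {"slide": [18,0,0],"roll": 0,"gripper": 0.163},
    {"slide": [20,0,0],"roll": 0,"gripper": 0.163},
    {"slide": [21,0,0],"roll": 0,"gripper": 0.163},
    {"slide": [22,0,0],"roll": 0,"gripper": 0.163},
    {"slide": [22,0,0],"roll": 0,"gripper": 0.163},
    {"slide": [22,0,0],"roll": 0,"gripper": 0.163},
    {"slide": [22,0,0],"roll": 0,"gripper": 0.163},
    {"slide": [22,0,0],"roll": 0,"gripper": 0.163},
  ],
)

```text
clock: 4.52
position: [0.5329, 0.183, 0.1467]
ee_rot: [3.134, -0.218, -0.0]
force: [0.2, -0.4, 0.0]
width: 0.163
```

Run:
```python
from h import *
s=arm.observe();print(s['clock'],s['position'],s['force'],s['ft_torque'])
d=grab('wrist','wrist3.png')
cv2.imwrite('pics/w3z.png',cv2.resize(d['frame'][200:330,220:440],None,fx=3.5,fy=3.5,interpolation=cv2.INTER_CUBIC))
```

```text
4.5167 [0.53287057 0.18302661 0.14671441] [ 0.19429118 -0.3759079   0.03585804] [0.10834493 0.15306073 0.01186617]
```

View pics/w3z.png

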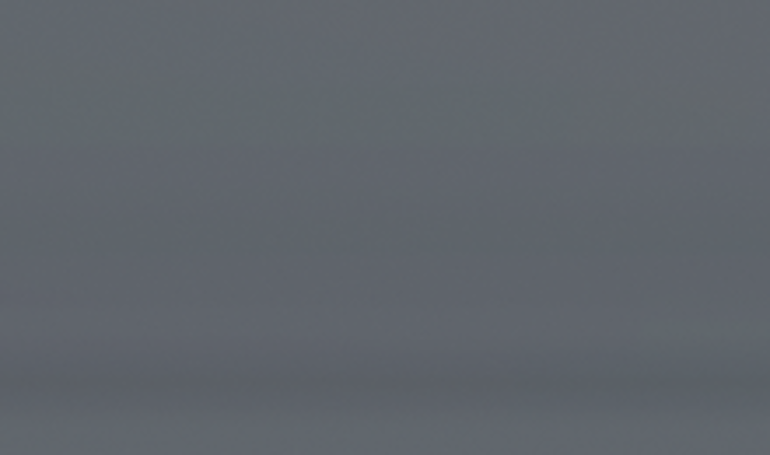

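The view is blocked by the bar and there is no force yet. I'll advance a few mm to find contact.

Request:
jog_arm(
  increments=[
    {"slide": [0.5,0,0],"roll": 0,"gripper": 0.163},
    {"slide": [1,0,0],"roll": 0,"gripper": 0.163},
    {"slide": [1.5,0,0],"roll": 0,"gripper": 0.163},
    {"slide": [2,0,0],"roll": 0,"gripper": 0.163},
    {"slide": [2,0,0],"roll": 0,"gripper": 0.163},
    {"slide": [2,0,0],"roll": 0,"gripper": 0.163},
    {"slide": [2,0,0],"roll": 0,"gripper": 0.163},
    {"slide": [2,0,0],"roll": 0,"gripper": 0.163},
    {"slide": [2,0,0],"roll": 0,"gripper": 0.163},
    {"slide": [2,0,0],"roll": 0,"gripper": 0.163},
  ],
)

```text
clock: 5.4
position: [0.5342, 0.1831, 0.1465]
ee_rot: [3.134, -0.218, -0.002]
force: [-5.1, 1.2, 0.7]
width: 0.165
```

Run:
```python
from h import *
s=arm.observe();print(s['clock'],s['position'],s['force'],s['ft_torque'])
d=grab('side','side4.png')
cv2.imwrite('pics/s4z.png',cv2.resize(d['frame'][190:280,220:340],None,fx=6,fy=6,interpolation=cv2.INTER_CUBIC))
```

```text
5.4 [0.53419454 0.18305356 0.14649078] [-5.08839143  1.17120736  0.72739489] [ 0.4225035   1.11472049 -0.01341987]
```

View pics/s4z.png

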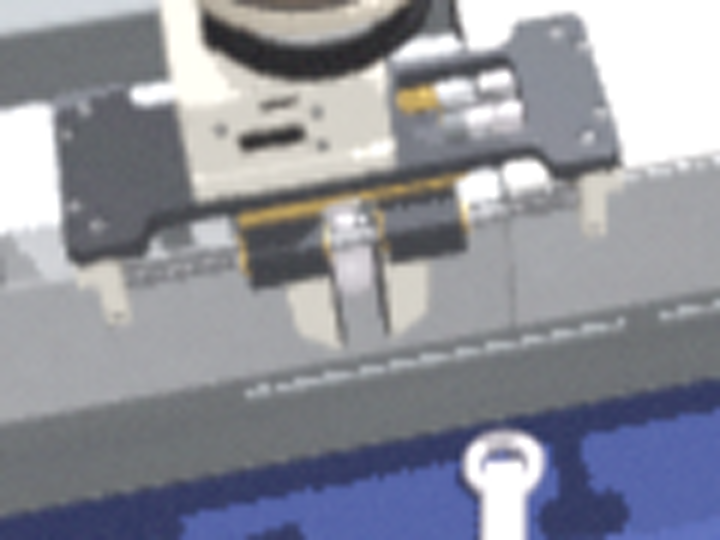

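Contact on both fingers at about 5 N. I'll narrow the gap to about 10 mm to get more room behind, press lightly and lift along the knob's arc.

Request:
jog_arm(
  increments=[
    {"slide": [-5,0,0],"roll": 0,"gripper": 0.109},
    {"slide": [-5,0,0],"roll": 0,"gripper": 0.109},
    {"slide": [-4,0,0],"roll": 0,"gripper": 0.109},
    {"slide": [-2.5,0,0],"roll": 0,"gripper": 0.109},
    {"slide": [-1.7,0,0],"roll": 0,"gripper": 0.109},
    {"slide": [-1.7,0,-3],"roll": 0,"gripper": 0.109},
    {"slide": [-1.5,0,-6.6],"roll": 0,"gripper": 0.109},
    {"slide": [-1.2,0,-10],"roll": 0,"gripper": 0.109},
    {"slide": [-0.7,0,-13],"roll": 0,"gripper": 0.109},
    {"slide": [-0.7,0,-13],"roll": 0,"gripper": 0.109},
  ],
)

```text
clock: 6.28
position: [0.533, 0.183, 0.1598]
ee_rot: [3.134, -0.218, -0.004]
force: [-7.0, 1.8, 0.7]
width: 0.109
```

Run:
```python
from h import *
s=arm.observe();print(s['clock'],s['position'],s['force'],s['ft_torque'])
d=grab('side','side5.png')
cv2.imwrite('pics/s5z.png',cv2.resize(d['frame'][190:280,220:340],None,fx=6,fy=6,interpolation=cv2.INTER_CUBIC))
d=grab('scene','scene5.png')
cv2.imwrite('pics/c5z.png',cv2.resize(d['frame'][120:220,310:450],None,fx=5,fy=5,interpolation=cv2.INTER_CUBIC))
```

```text
6.2833 [0.53303288 0.18300915 0.15977423] [-6.98575231  1.80247604  0.68517123] [0.24420299 1.47636058 0.02803565]
```

View pics/s5z.png

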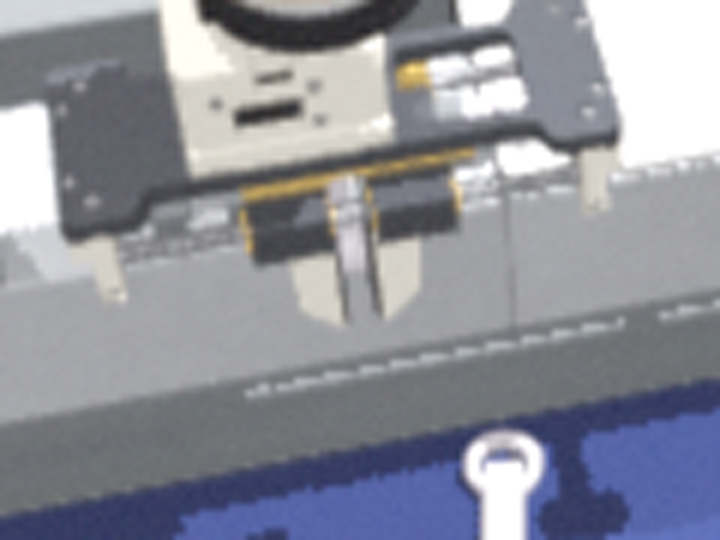

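View pics/c5z.png

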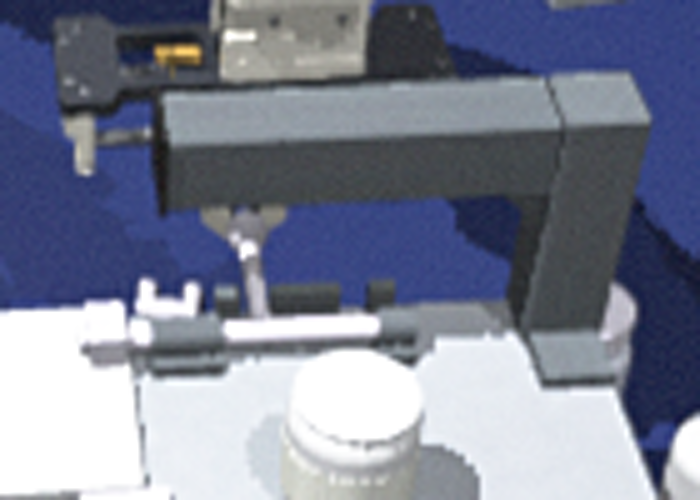

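The scene view shows the handle slightly raised, with the ball at (250,235) in the crop. Fz is consistent with it being carried, so I continue up the arc.

Request:
jog_arm(
  increments=[
    {"slide": [0.5,0,-3],"roll": 0,"gripper": 0.109},
    {"slide": [1.2,0,-6.3],"roll": 0,"gripper": 0.109},
    {"slide": [2.1,0,-9.5],"roll": 0,"gripper": 0.109},
    {"slide": [3.3,0,-12.6],"roll": 0,"gripper": 0.109},
    {"slide": [4.6,0,-15.5],"roll": 0,"gripper": 0.109},
    {"slide": [6,0,-18.5],"roll": 0,"gripper": 0.109},
    {"slide": [7,0,-20.5],"roll": 0,"gripper": 0.109},
    {"slide": [7,0,-20.5],"roll": 0,"gripper": 0.109},
    {"slide": [7,0,-20.5],"roll": 0,"gripper": 0.109},
    {"slide": [7,0,-20.5],"roll": 0,"gripper": 0.109},
  ],
)

```text
clock: 7.22
position: [0.5393, 0.1824, 0.18]
ee_rot: [3.134, -0.217, -0.005]
force: [-9.5, 1.2, 4.6]
width: 0.113
```

Run:
```python
from h import *
s=arm.observe();print(s['clock'],s['position'],s['force'],s['ft_torque'])
d=grab('side','side6.png')
cv2.imwrite('pics/s6z.png',cv2.resize(d['frame'][180:270,220:340],None,fx=6,fy=6,interpolation=cv2.INTER_CUBIC))
d=grab('scene','scene6.png')
cv2.imwrite('pics/c6z.png',cv2.resize(d['frame'][120:220,310:450],None,fx=5,fy=5,interpolation=cv2.INTER_CUBIC))
```

```text
7.2167 [0.53928099 0.18241181 0.17998887] [-9.50050474  1.17012131  4.5823772 ] [0.38908877 1.99984942 0.05221598]
```

View pics/s6z.png

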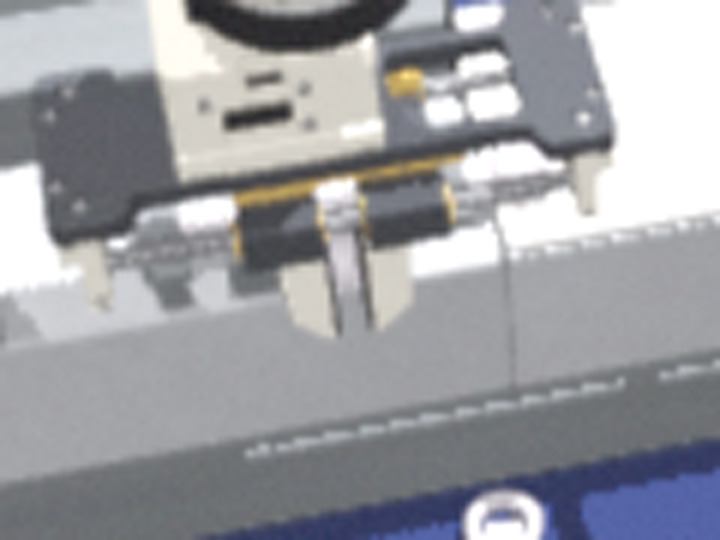

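View pics/c6z.png

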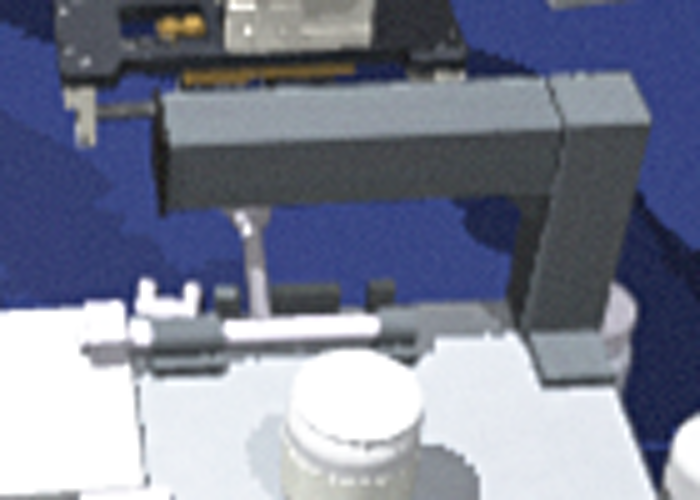

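The scene view shows the handle raised, with the ball now just under the bar line, and the force lies along the handle. Now draw left.

Request:
jog_arm(
  increments=[
    {"slide": [0,-1,-0.5],"roll": 0,"gripper": 0.109},
    {"slide": [0,-2.5,-0.5],"roll": 0,"gripper": 0.109},
    {"slide": [0,-4,-0.5],"roll": 0,"gripper": 0.109},
    {"slide": [0,-6,-0.5],"roll": 0,"gripper": 0.109},
    {"slide": [0,-8,-0.5],"roll": 0,"gripper": 0.109},
    {"slide": [0,-10,-0.5],"roll": 0,"gripper": 0.109},
    {"slide": [0,-12,-0.5],"roll": 0,"gripper": 0.109},
    {"slide": [0,-14,-0.5],"roll": 0,"gripper": 0.109},
    {"slide": [0,-15,-0.5],"roll": 0,"gripper": 0.109},
    {"slide": [0,-15,-0.5],"roll": 0,"gripper": 0.109},
  ],
)

```text
clock: 8.15
position: [0.5414, 0.1969, 0.1803]
ee_rot: [3.133, -0.217, -0.005]
force: [-8.9, 0.6, 2.5]
width: 0.104
```

Run:
```python
from h import *
s=arm.observe();print(s['clock'],s['position'],s['force'],s['ft_torque'],inc((0,0,0),-.1405)[1])
d=grab('scene','scene7.png')
cv2.imwrite('pics/c7z.png',cv2.resize(d['frame'][120:220,310:450],None,fx=5,fy=5,interpolation=cv2.INTER_CUBIC))
```

```text
8.15 [0.54143418 0.19690541 0.18031355] [-8.85682629  0.62617221  2.53809898] [ 0.15568348  1.86756592 -0.00621402] 0.002
```

View pics/c7z.png

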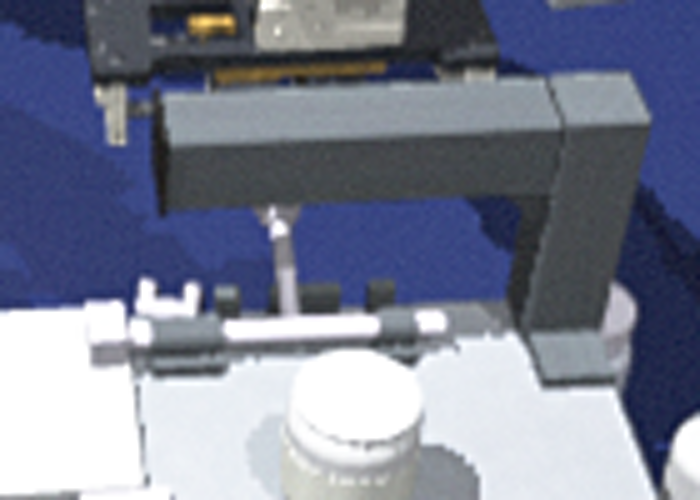

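The bolt follows: its left end now shows at (430,322) in the crop. I continue to the stop.

Request:
jog_arm(
  increments=[
    {"slide": [0,-3,-0.5],"roll": 0,"gripper": 0.109},
    {"slide": [0,-7,-0.5],"roll": 0,"gripper": 0.109},
    {"slide": [0,-11,-0.5],"roll": 0,"gripper": 0.109},
    {"slide": [0,-15,-0.5],"roll": 0,"gripper": 0.109},
    {"slide": [0,-19,-0.5],"roll": 0,"gripper": 0.109},
    {"slide": [0,-23,-0.5],"roll": 0,"gripper": 0.109},
    {"slide": [0,-27,-0.5],"roll": 0,"gripper": 0.109},
    {"slide": [0,-30,-0.5],"roll": 0,"gripper": 0.109},
    {"slide": [0,-33,-0.5],"roll": 0,"gripper": 0.109},
    {"slide": [0,-33,-0.5],"roll": 0,"gripper": 0.109},
  ],
)

```text
clock: 9.03
position: [0.5463, 0.23, 0.1809]
ee_rot: [3.133, -0.217, -0.004]
force: [-7.3, 1.3, 3.2]
width: 0.107
```

Run:
```python
from h import *
s=arm.observe();print(s['clock'],s['position'],s['force'],s['ft_torque'])
d=grab('scene','scene8.png')
cv2.imwrite('pics/c8z.png',cv2.resize(d['frame'][120:220,310:450],None,fx=5,fy=5,interpolation=cv2.INTER_CUBIC))
```

```text
9.0333 [0.54634517 0.23000944 0.1809282 ] [-7.25697168  1.30918615  3.15542659] [ 0.2151489   1.63336952 -0.01844969]
```

View pics/c8z.png

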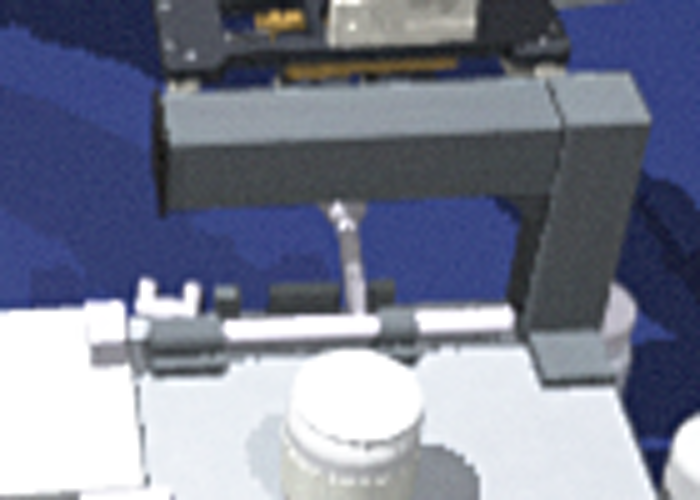

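Request:
jog_arm(
  increments=[
    {"slide": [0,-0.7,0],"roll": 0,"gripper": 0.109},
    {"slide": [0,-1.4,0],"roll": 0,"gripper": 0.109},
    {"slide": [0,-2.1,0],"roll": 0,"gripper": 0.109},
    {"slide": [0,-2.8,0],"roll": 0,"gripper": 0.109},
    {"slide": [0,-3.2,0],"roll": 0,"gripper": 0.109},
    {"slide": [0,-3.2,0],"roll": 0,"gripper": 0.109},
    {"slide": [0,-3.2,0],"roll": 0,"gripper": 0.109},
    {"slide": [0,-3.2,0],"roll": 0,"gripper": 0.109},
    {"slide": [0,-3.2,0],"roll": 0,"gripper": 0.109},
    {"slide": [0,-3.2,0],"roll": 0,"gripper": 0.109},
  ],
)

```text
clock: 9.92
position: [0.5466, 0.2321, 0.1808]
ee_rot: [3.132, -0.218, -0.005]
force: [-8.4, -0.2, 3.4]
width: 0.108
```

It reached the stop: TCP travel is about 50 mm and the side force has reversed. Now I lower the handle along the arc into the left notch and back off.

Request:
jog_arm(
  increments=[
    {"slide": [-2,-2.5,4],"roll": 0,"gripper": 0.109},
    {"slide": [-4.2,-2.5,8],"roll": 0,"gripper": 0.109},
    {"slide": [-6.5,-2.5,14],"roll": 0,"gripper": 0.109},
    {"slide": [-8.2,-2,20],"roll": 0,"gripper": 0.109},
    {"slide": [-9.3,-2,27],"roll": 0,"gripper": 0.109},
    {"slide": [-9.8,-1.5,33],"roll": 0,"gripper": 0.109},
    {"slide": [-9.8,-1.5,34],"roll": 0,"gripper": 0.109},
    {"slide": [-15,-1,34],"roll": 0,"gripper": 0.109},
    {"slide": [-35,-1,20],"roll": 0,"gripper": 0.109},
    {"slide": [-65,0,0],"roll": 0,"gripper": 0.163},
  ],
)

```text
clock: 10.75
position: [0.4851, 0.2413, 0.1805]
ee_rot: [-3.133, 0.223, 0.001]
force: [0.4, 0.3, 0.5]
width: 0.143
```

Run:
```python
from h import *
s=arm.observe();print(s['clock'],s['position'],s['force'],s['joints'].round(2))
d=grab('scene','scene9.png')
cv2.imwrite('pics/c9z.png',cv2.resize(d['frame'][120:220,310:450],None,fx=5,fy=5,interpolation=cv2.INTER_CUBIC))
d=grab('side','side9.png')
cv2.imwrite('pics/s9z.png',cv2.resize(d['frame'][150:290,180:360],None,fx=4,fy=4,interpolation=cv2.INTER_CUBIC))
```

```text
10.75 [0.48505924 0.24133329 0.18049365] [0.37393399 0.28194772 0.48952993] [-0.16  0.4  -0.54  1.8   0.24  1.   -2.5 ]
```

View pics/c9z.png

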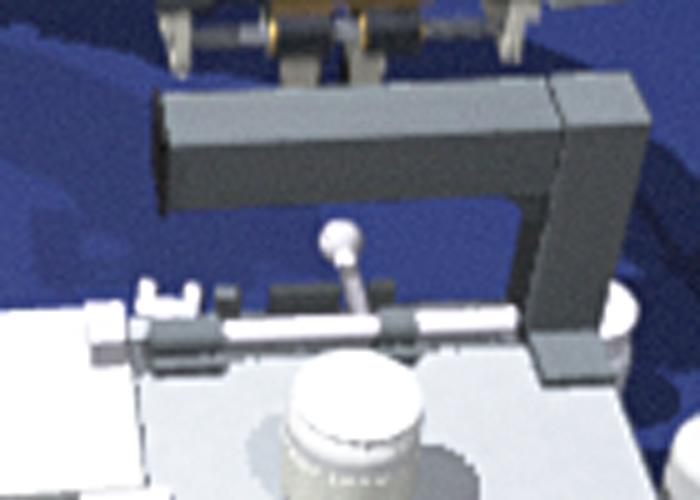

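View pics/s9z.png

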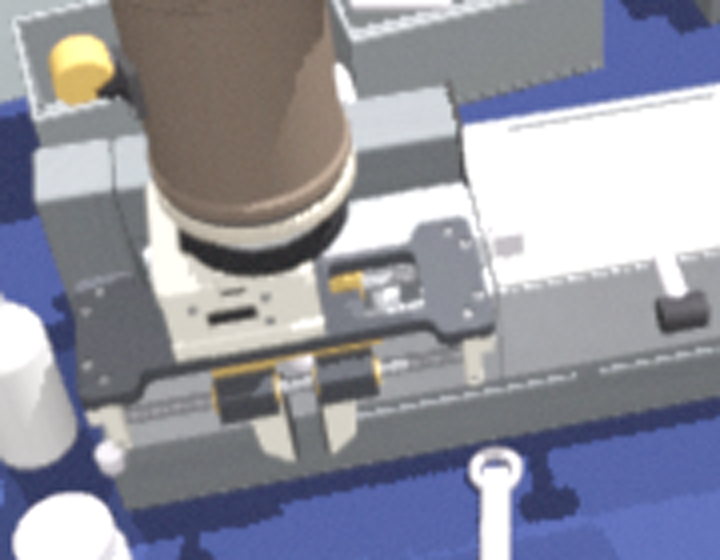

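The handle is down: the ball is at scene (378,168), against (359,169) before. I'll check the travel and level by ray-casting, and also plan the lid move.

Run:
```python
from h import *
yaw=-.1405; ux=np.array([np.cos(yaw),np.sin(yaw)]);uy=np.array([-ux[1],ux[0]])
def ray(d,u,v,zp):
    o=-d['R'].T@d['t']; w=d['R'].T@np.linalg.inv(d['intrinsics'])@[u,v,1.]; return o+w*(zp-o[2])/w[2]
out=[]
for n,(cx,cy) in (('scene0',(359,169)),('scene9',(378,168))):
    f=ld(n)['frame']; S=8; x0,y0=cx-9,cy-9
    c=cv2.resize(f[y0:y0+18,x0:x0+18],None,fx=S,fy=S,interpolation=cv2.INTER_CUBIC)
    g=c.max(2); hsv=cv2.cvtColor(c,cv2.COLOR_BGR2HSV); m=((hsv[...,1]<70)&(g>120)).astype(np.uint8)
    m=cv2.morphologyEx(m,cv2.MORPH_OPEN,cv2.getStructuringElement(cv2.MORPH_ELLIPSE,(33,33)))
    M=cv2.moments(m,True); u,v=M['m10']/M['m00']/S+x0-.5,M['m01']/M['m00']/S+y0-.5
    p=ray(ld(n),u,v,.159); out.append(p); print(n,u,v,M['m00']/S/S,p)
q=(out[1]-out[0])[:2]; print('dx,dy unit mm',q@ux*1000,q@uy*1000)
for t in [(.515,.017,.25)]: print(inc(t,yaw))
```

```text
scene0 358.5236002604167 169.82945421006946 72.0 [0.55316745 0.18067871 0.159     ]
scene9 377.68617496094623 168.3127929033698 70.015625 [0.55759611 0.23062877 0.159     ]
dx,dy unit mm -2.609900977056565 50.0780469619809
(array([ 63.9, 221.3, -66. ]), 0.006)
```

Travel is 50.1 mm with the handle level to within about 2 mm. I move over in front of the lid grip, opening the gripper partway.

Request:
jog_arm(
  increments=[
    {"slide": [0,30,-30],"roll": 0,"gripper": 0.6},
    {"slide": [0,65,-60],"roll": 0,"gripper": 0.6},
    {"slide": [5,105,-70],"roll": 0,"gripper": 0.6},
    {"slide": [10,145,-75],"roll": 0,"gripper": 0.6},
    {"slide": [15,185,-78],"roll": 0,"gripper": 0.6},
    {"slide": [20,210,-80],"roll": 0,"gripper": 0.6},
    {"slide": [20,220,-80],"roll": 0,"gripper": 0.6},
    {"slide": [20,220,-80],"roll": 0,"gripper": 0.6},
    {"slide": [20,220,-80],"roll": 0,"gripper": 0.6},
    {"slide": [20,220,-80],"roll": 0,"gripper": 0.6},
  ],
)

```text
clock: 11.68
position: [0.4735, 0.023, 0.2614]
ee_rot: [-3.133, 0.215, -0.001]
force: [0.1, 0.2, -0.6]
width: 0.602
```

Run:
```python
from h import *
s=arm.observe();print(s['clock'],s['position'],s['ee_rot'],s['width'],s['joints'].round(2))
grab('wrist','wrist10.png')
d=grab('side','side10.png')
cv2.imwrite('pics/s10z.png',cv2.resize(d['frame'][150:290,180:380],None,fx=4,fy=4,interpolation=cv2.INTER_CUBIC))
```

```text
11.6833 [0.47348615 0.02298971 0.26142362] [-3.13323590e+00  2.14631374e-01 -1.21015668e-03] 0.6020801040281966 [ 0.25  0.2  -0.49  1.84  0.1   1.12 -1.98]
```

View pics/wrist10.png

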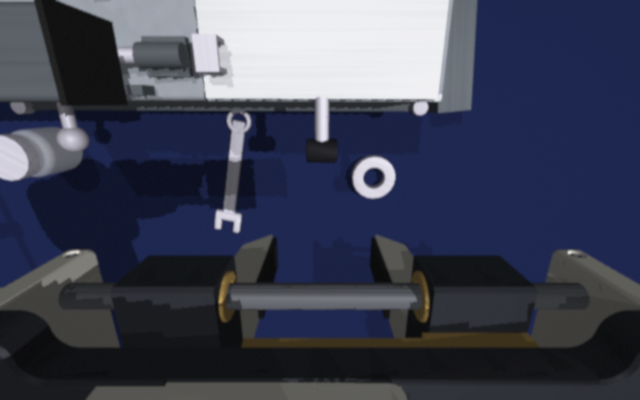

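View pics/s10z.png

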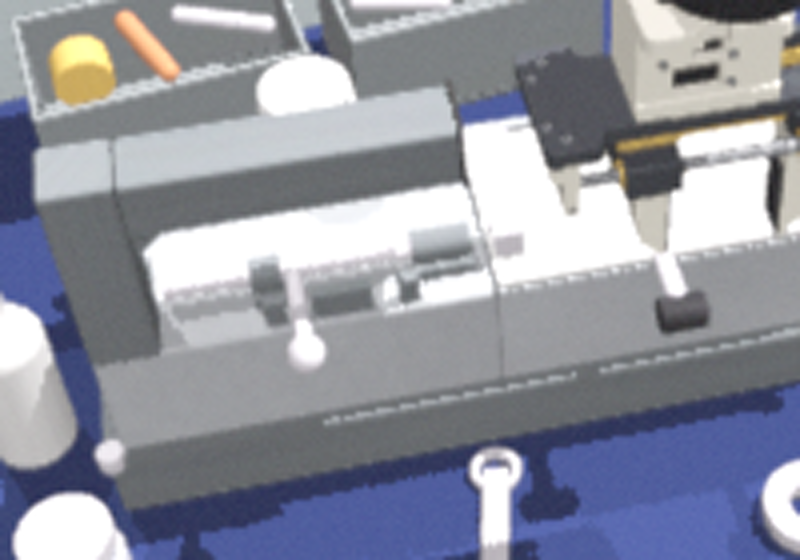

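The side view shows the handle down in the left notch and the bolt drawn clear of the lid's keeper. In the wrist view the grip is at (322,151).

Run:
```python
from h import *
d=ld('wrist10');K=d['intrinsics'];H=d['hand_eye'];f=d['frame']
m=(f[130:172,295:350].max(2)<45).astype(np.uint8)
n,l,st,ce=cv2.connectedComponentsWithStats(m); i=1+np.argmax(st[1:,4]); print(st[i],ce[i]+[295,130])
u,v=ce[i]+[295,130]
c=H[:3,:3]@(np.linalg.inv(K)@[u,v,1.]);o=H[:3,3]; zt=d['pos'][2]-.150
p=o+c*(zt-o[2])/c[2]; print('grip in tool',p*1000, R.from_rotvec(d['rot']).apply(p)+d['pos'])
T=R.from_rotvec(d['rot']).as_matrix(); print('yaw',np.arctan2(T[1,0],T[0,0]))
```

```text
[ 11   9  31  23 595] [320.69747899 150.63361345]
grip in tool [ 42.44393749  -1.77368143 111.42361634] [0.51586886 0.01906585 0.15003167]
yaw -0.13678968952245987
```

Request:
jog_arm(
  increments=[
    {"slide": [20,-1,20],"roll": 0,"gripper": 0.6},
    {"slide": [43,-2,45],"roll": 0,"gripper": 0.6},
    {"slide": [43,-2,80],"roll": 0,"gripper": 0.6},
    {"slide": [43,-2,110],"roll": 0,"gripper": 0.6},
    {"slide": [43,-2,127],"roll": 0,"gripper": 0.6},
    {"slide": [43,-2,131],"roll": 0,"gripper": 0.6},
    {"slide": [43,-2,131],"roll": 0,"gripper": 0.25},
    {"slide": [43,-2,131],"roll": 0,"gripper": 0.15},
    {"slide": [43,-2,131],"roll": 0,"gripper": 0.15},
    {"slide": [43,-2,131],"roll": 0,"gripper": 0.15},
  ],
  newtons=30,
)

```text
clock: 12.62
position: [0.5171, 0.0173, 0.1317]
ee_rot: [-3.134, 0.218, -0.004]
force: [-0.5, -0.3, -0.6]
width: 0.359
```

Run:
```python
from h import *
s=arm.observe();print(s['clock'],s['position'],s['ee_rot'],s['width'],s['force'],s['joints'].round(2))
d=grab('side','side11.png')
cv2.imwrite('pics/s11z.png',cv2.resize(d['frame'][150:290,280:480],None,fx=4,fy=4,interpolation=cv2.INTER_CUBIC))
th=np.array([0,.1,.2,.3,.4,.5,.6,.7,.8,.9,1.,1.1,1.2,1.25,1.28]); a=.018
for t in th: print(t,(168*(np.cos(a)-np.cos(t+a))).round(1),(168*(np.sin(t+a)-np.sin(a))).round(1))
```

```text
12.6167 [0.51709494 0.01728426 0.13169797] [-3.13372394  0.21825834 -0.00421769] 0.35928284007677364 [-0.45687056 -0.34677203 -0.56539742] [ 0.2   0.41 -0.44  1.92  0.23  0.86 -2.07]
0.0 0.0 0.0
0.1 1.1 16.8
0.2 3.9 33.3
0.3 8.4 49.5
0.4 14.4 65.2
0.5 22.0 80.2
0.6 31.0 94.3
0.7 41.4 107.5
0.8 53.1 119.6
0.9 65.9 130.4
1.0 79.8 140.0
1.1 94.5 148.0
1.2 109.9 154.6
1.25 117.9 157.3
1.28 122.7 158.8
```

View pics/s11z.png

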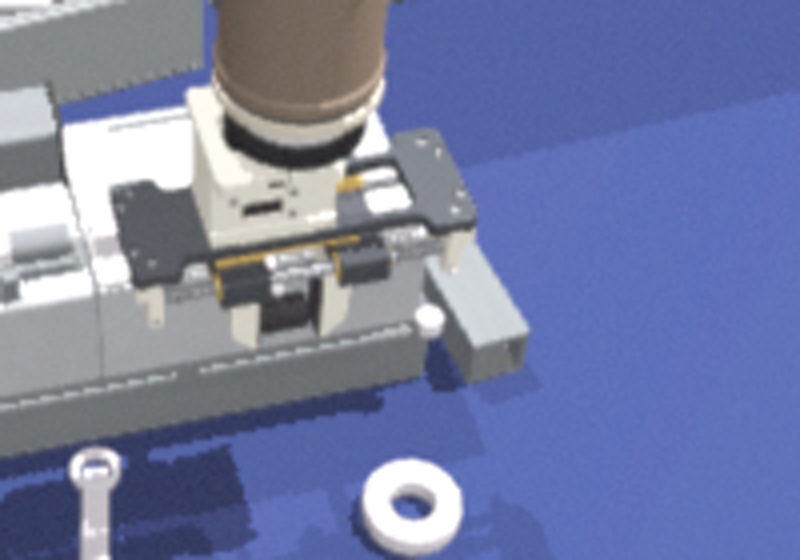

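The fingers straddle the black grip at (290,305) and are still closing. I finish closing and begin lifting along the lid's circle.

Request:
jog_arm(
  increments=[
    {"slide": [0,0,0],"roll": 0,"gripper": 0.15},
    {"slide": [0,0,0],"roll": 0,"gripper": 0.15},
    {"slide": [0,0,0],"roll": 0,"gripper": 0.15},
    {"slide": [0,0,0],"roll": 0,"gripper": 0.15},
    {"slide": [0,0,-4],"roll": 0,"gripper": 0.15},
    {"slide": [0.6,0,-10],"roll": 0,"gripper": 0.15},
    {"slide": [1.2,0,-17],"roll": 0,"gripper": 0.15},
    {"slide": [2.5,0,-25],"roll": 0,"gripper": 0.15},
    {"slide": [4,0,-33.5],"roll": 0,"gripper": 0.15},
    {"slide": [4,0,-33.5],"roll": 0,"gripper": 0.15},
  ],
  newtons=30,
)

```text
clock: 13.5
position: [0.5213, 0.0185, 0.1658]
ee_rot: [-3.132, 0.216, -0.005]
force: [1.5, 5.6, -0.2]
width: 0.301
```

Run:
```python
from h import *
s=arm.observe();print(s['clock'],s['position'],s['ee_rot'],s['width']*92,s['force'])
d=grab('side','side12.png')
cv2.imwrite('pics/s12z.png',cv2.resize(d['frame'][140:280,200:400],None,fx=4,fy=4,interpolation=cv2.INTER_CUBIC))
```

```text
13.5 [0.5212575  0.01847056 0.16584037] [-3.13157931  0.21643113 -0.0048757 ] 27.665083120286713 [ 1.54367982  5.57604388 -0.22020488]
```

View pics/s12z.png

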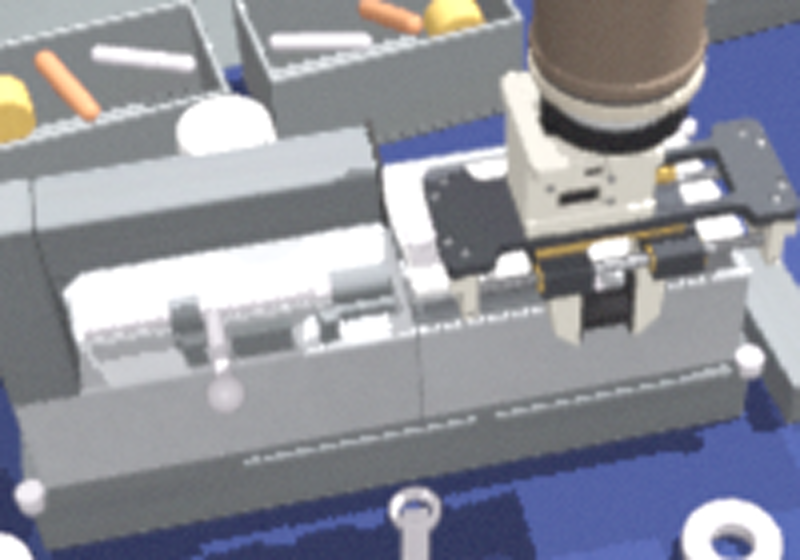

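Lid follows, gripper at 27.7 mm on the 28 mm grip. Continuing, with 1 mm of side correction.

Request:
jog_arm(
  increments=[
    {"slide": [2,-0.5,-8],"roll": 0,"gripper": 0.15},
    {"slide": [4.5,-1,-16],"roll": 0,"gripper": 0.15},
    {"slide": [7.3,-1,-24],"roll": 0,"gripper": 0.15},
    {"slide": [10.5,-1,-32],"roll": 0,"gripper": 0.15},
    {"slide": [14.2,-1,-39.5],"roll": 0,"gripper": 0.15},
    {"slide": [18,-1,-47],"roll": 0,"gripper": 0.15},
    {"slide": [22.5,-1,-54],"roll": 0,"gripper": 0.15},
    {"slide": [27,-1,-61],"roll": 0,"gripper": 0.15},
    {"slide": [32,-1,-67.7],"roll": 0,"gripper": 0.15},
    {"slide": [37.5,-1,-74],"roll": 0,"gripper": 0.15},
  ],
)

```text
clock: 14.38
position: [0.5565, 0.0134, 0.2382]
ee_rot: [-3.133, 0.217, 0.003]
force: [-1.5, 5.6, -6.1]
width: 0.301
```

Run:
```python
from h import *
s=arm.observe();print(s['clock'],s['position'],s['width']*92,s['force'],s['joints'].round(2))
```

```text
14.3833 [0.55653354 0.01343457 0.23819317] 27.72612162461862 [-1.52576261  5.61896309 -6.08510553] [ 0.22  0.36 -0.45  1.7   0.17  1.13 -1.99]
```

Request:
jog_arm(
  increments=[
    {"slide": [6,-0.5,-6.2],"roll": 0,"gripper": 0.15},
    {"slide": [11.7,-1,-12.1],"roll": 0,"gripper": 0.15},
    {"slide": [18,-1,-17.7],"roll": 0,"gripper": 0.15},
    {"slide": [24.5,-1,-22.9],"roll": 0,"gripper": 0.15},
    {"slide": [31.3,-1,-27.9],"roll": 0,"gripper": 0.15},
    {"slide": [38.4,-1,-32.5],"roll": 0,"gripper": 0.15},
    {"slide": [45.6,-1,-36.7],"roll": 0,"gripper": 0.15},
    {"slide": [53.1,-1,-40.5],"roll": 0,"gripper": 0.15},
    {"slide": [60.7,-1,-44],"roll": 0,"gripper": 0.15},
    {"slide": [68.5,-1,-47.1],"roll": 0,"gripper": 0.15},
  ],
)

```text
clock: 15.22
position: [0.6249, 0.0039, 0.2857]
ee_rot: [-3.134, 0.218, 0.002]
force: [-4.5, 1.9, -0.7]
width: 0.3
```

Run:
```python
from h import *
s=arm.observe();print(s['clock'],s['position'],s['width']*92,s['force'],s['joints'].round(2))
d=grab('scene','scene13.png')
cv2.imwrite('pics/c13z.png',cv2.resize(d['frame'][60:280,220:460],None,fx=2.7,fy=2.7,interpolation=cv2.INTER_CUBIC))
```

```text
15.2167 [0.62494233 0.00385961 0.28572353] 27.586779514268063 [-4.50934268  1.89119897 -0.69937341] [ 0.2   0.44 -0.43  1.46  0.19  1.29 -1.96]
```

View pics/c13z.png

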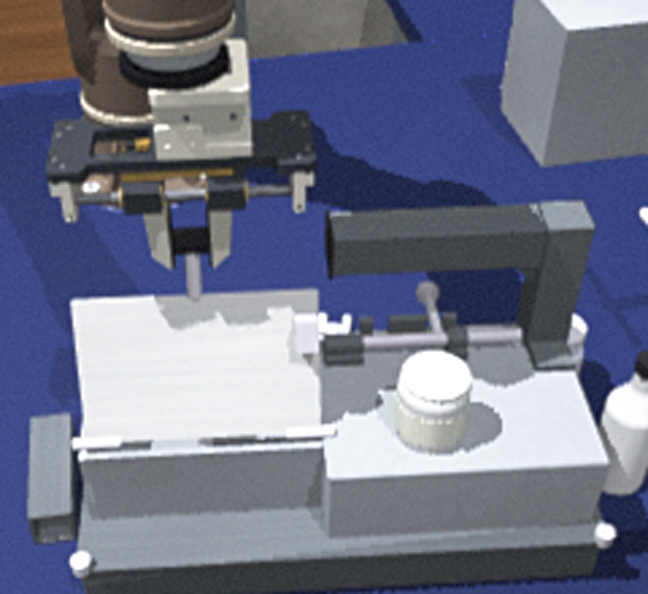

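The lid is nearly open. I step to the stop.

Request:
jog_arm(
  increments=[
    {"slide": [2,0,-0.7],"roll": 0,"gripper": 0.15},
    {"slide": [4,0,-1.4],"roll": 0,"gripper": 0.15},
    {"slide": [6,0,-2.1],"roll": 0,"gripper": 0.15},
    {"slide": [8,0,-2.7],"roll": 0,"gripper": 0.15},
    {"slide": [9,0,-3],"roll": 0,"gripper": 0.15},
    {"slide": [10,0,-3.3],"roll": 0,"gripper": 0.15},
    {"slide": [10,0,-3.3],"roll": 0,"gripper": 0.15},
    {"slide": [10,0,-3.3],"roll": 0,"gripper": 0.15},
    {"slide": [10,0,-3.3],"roll": 0,"gripper": 0.15},
    {"slide": [10,0,-3.3],"roll": 0,"gripper": 0.15},
  ],
)

```text
clock: 16.1
position: [0.6348, 0.0025, 0.289]
ee_rot: [-3.134, 0.218, -0.0]
force: [-5.1, 1.8, 3.7]
width: 0.302
```

Request:
jog_arm(
  increments=[
    {"slide": [1,0,-0.3],"roll": 0,"gripper": 0.15},
    {"slide": [2,0,-0.6],"roll": 0,"gripper": 0.15},
    {"slide": [3,0,-0.9],"roll": 0,"gripper": 0.15},
    {"slide": [3,0,-0.9],"roll": 0,"gripper": 0.15},
    {"slide": [3,0,-0.9],"roll": 0,"gripper": 0.15},
    {"slide": [3,0,-0.9],"roll": 0,"gripper": 0.15},
    {"slide": [3,0,-0.9],"roll": 0,"gripper": 0.15},
    {"slide": [3,0,-0.9],"roll": 0,"gripper": 0.15},
    {"slide": [3,0,-0.9],"roll": 0,"gripper": 0.15},
    {"slide": [3,0,-0.9],"roll": 0,"gripper": 0.15},
  ],
)

```text
clock: 16.93
position: [0.6377, 0.0021, 0.2899]
ee_rot: [-3.134, 0.218, -0.0]
force: [-4.0, 2.2, 3.1]
width: 0.3
```

Request:
jog_arm(
  increments=[
    {"slide": [1,0,-0.2],"roll": 0,"gripper": 0.15},
    {"slide": [2,0,-0.5],"roll": 0,"gripper": 0.15},
    {"slide": [3,0,-0.7],"roll": 0,"gripper": 0.15},
    {"slide": [4,0,-0.9],"roll": 0,"gripper": 0.15},
    {"slide": [5,0,-1],"roll": 0,"gripper": 0.15},
    {"slide": [5,0,-1],"roll": 0,"gripper": 0.15},
    {"slide": [5,0,-1],"roll": 0,"gripper": 0.15},
    {"slide": [5,0,-1],"roll": 0,"gripper": 0.15},
    {"slide": [5,0,-1],"roll": 0,"gripper": 0.15},
    {"slide": [5,0,-1],"roll": 0,"gripper": 0.15},
  ],
)

```text
clock: 17.77
position: [0.6392, 0.0018, 0.2903]
ee_rot: [3.133, -0.217, -0.011]
force: [-19.5, 2.2, 7.4]
width: 0.301
```

Run:
```python
from h import *
s=arm.observe();print(s['clock'],s['position'],s['width']*92,s['force'],s['joints'].round(2))
d=grab('scene','scene14.png')
cv2.imwrite('pics/c14z.png',cv2.resize(d['frame'][60:280,220:460],None,fx=2.7,fy=2.7,interpolation=cv2.INTER_CUBIC))
P,C=cloud(d)
yaw=-.1405; ux=np.array([np.cos(yaw),np.sin(yaw)]);uy=np.array([-ux[1],ux[0]])
# lid plate points: between y unit relative to grip
rel=P[:,:2]-np.array([.5165,.018]); X=rel@ux;Y=rel@uy
m=(abs(Y)<.085)&(abs(Y)>.03)&(P[:,2]>.17)&(P[:,2]<.255)&(X>.06)&(X<.2)
q=np.polyfit(P[m,2],X[m],1); res=X[m]-np.polyval(q,P[m,2]); k=abs(res)<.008; q=np.polyfit(P[m,2][k],X[m][k],1)
print(m.sum(),k.sum(),'lid angle',np.pi/2-np.arctan(-q[0]))
```

```text
17.7667 [0.63916947 0.00184933 0.29027272] 27.688758759283306 [-19.4727141    2.20048192   7.43748712] [ 0.19  0.46 -0.43  1.4   0.19  1.32 -1.95]
1853 1824 lid angle 1.2506599283004407
```

View pics/c14z.png

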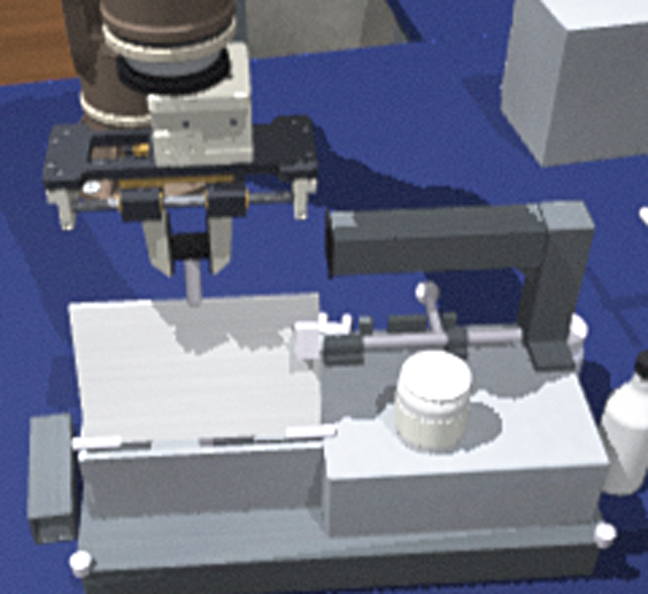

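At the stop: force rose to 20 N and the depth fit gives a lid angle of 1.251. I ease the press, open and go straight up.

Request:
jog_arm(
  increments=[
    {"slide": [-1.5,0,0.3],"roll": 0,"gripper": 0.15},
    {"slide": [-3,0,0.6],"roll": 0,"gripper": 0.15},
    {"slide": [-3,0,0.6],"roll": 0,"gripper": 0.6},
    {"slide": [-3,0,0.6],"roll": 0,"gripper": 0.6},
    {"slide": [-3,0,0.6],"roll": 0,"gripper": 0.6},
    {"slide": [-3,0,0.6],"roll": 0,"gripper": 0.6},
    {"slide": [-3,0,0.6],"roll": 0,"gripper": 0.6},
    {"slide": [-3,0,-10],"roll": 0,"gripper": 0.6},
    {"slide": [-3,0,-35],"roll": 0,"gripper": 0.6},
    {"slide": [-3,0,-70],"roll": 0,"gripper": 0.6},
  ],
)

```text
clock: 18.65
position: [0.639, 0.0011, 0.3589]
ee_rot: [3.133, -0.219, -0.008]
force: [1.4, -0.1, 0.2]
width: 0.6
```

Request:
jog_arm(
  increments=[
    {"slide": [-20,0,-10],"roll": 0,"gripper": 0.6},
    {"slide": [-55,0,-15],"roll": 0,"gripper": 0.6},
    {"slide": [-90,0,-15],"roll": 0,"gripper": 0.6},
    {"slide": [-125,0,-15],"roll": 0,"gripper": 0.6},
    {"slide": [-150,0,-15],"roll": 0,"gripper": 0.6},
    {"slide": [-160,0,-15],"roll": 0,"gripper": 0.6},
    {"slide": [-160,0,-15],"roll": 0,"gripper": 0.6},
    {"slide": [-160,0,-15],"roll": 0,"gripper": 0.6},
    {"slide": [-160,0,-15],"roll": 0,"gripper": 0.6},
    {"slide": [-160,0,-15],"roll": 0,"gripper": 0.6},
  ],
)

```text
clock: 19.48
position: [0.4828, 0.0235, 0.3748]
ee_rot: [-3.134, 0.219, 0.001]
force: [-0.1, 0.1, 0.7]
width: 0.6
```

Run:
```python
from h import *
s=arm.observe();print(s['clock'],s['position'],s['width']*92,s['force'])
d=grab('scene','scene15.png'); e=grab('side','side15.png')
P,C=cloud(d)
yaw=-.1405; ux=np.array([np.cos(yaw),np.sin(yaw)]);uy=np.array([-ux[1],ux[0]])
rel=P[:,:2]-np.array([.5165,.018]); X=rel@ux;Y=rel@uy
m=(abs(Y)<.085)&(abs(Y)>.03)&(P[:,2]>.17)&(P[:,2]<.255)&(X>.06)&(X<.2)
q=np.polyfit(P[m,2],X[m],1); res=X[m]-np.polyval(q,P[m,2]); k=abs(res)<.008; q=np.polyfit(P[m,2][k],X[m][k],1)
print('lid angle',np.pi/2-np.arctan(-q[0]))
```

```text
19.4833 [0.48280848 0.02346752 0.37479627] 55.20442013140333 [-0.1158382   0.14050245  0.6660262 ]
lid angle 1.2484017633327285
```

View pics/scene15.png

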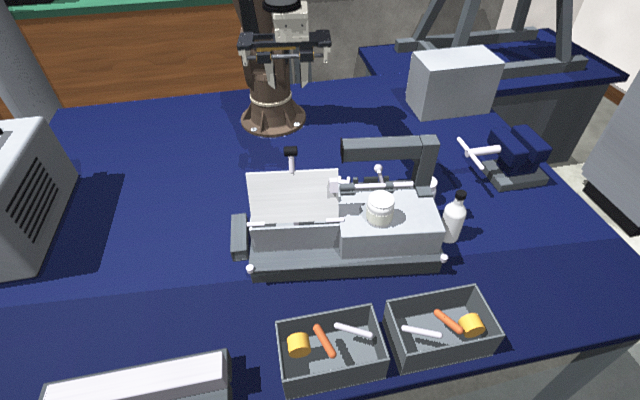

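View pics/side15.png

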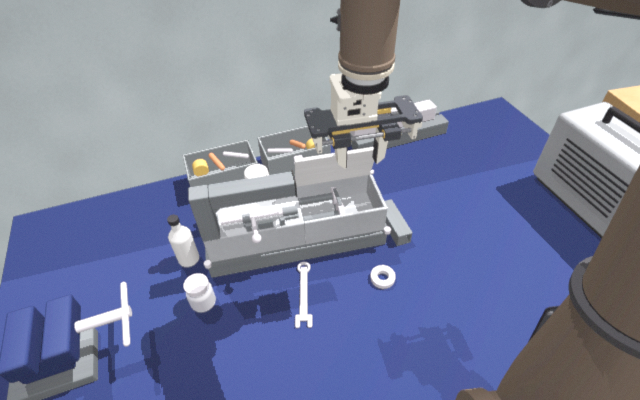

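Both views show the lid standing open, the handle in the left notch (scene (378,168), side (257,238)), the loose things unmoved and the arm clear. I'm handing in.

```bash
python3 -c "
from h import *
print(arm.sign_off())"
```

```text
the job is handed in; nothing more can be done
None
```

The bolt is fully drawn with its handle in the left notch, and the guard lid is standing fully open. I handed the job in at about 19.6 s of the 48 s allowed; no verdict is reported.

**Bolt:** The moves allow no tilt, so I could not lean the tool 25 to 40 degrees as advised. Instead I kept the gripper upright in front of the crossbar and nested the ball between the front edges of the slightly open fingers. I pressed it lightly up its arc, drew it left to the stop, lowered it along the same arc and backed off. Forces read between moves during the bolt work stayed below about 10 N.

**Lid:** I gripped the black grip across its ends, followed its circle up and pushed until it met the stop, where the force rose to about 20 N. I then eased off, opened the fingers and went straight up and away.

**Last checks:**
- **Bolt travel:** the knob moved 50.1 mm between camera views.
- **Handle:** it lies in the left notch. One ray check showed a 2.6 mm offset, which would put the ball about 2 mm high. I took that as pixel error, since the views show it seated.
- **Lid angle:** 1.248 rad after release, from a depth fit, against 1.25 fully open.
- **Surroundings:** the loose things look unmoved in the camera views, and the tool force is about zero with the arm clear.

The knob turned out about 2 mm further back than first measured, which I found by touch before lifting.

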